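Hold the coin box's key switch turned

TASK

On the laundry's folding counter, slide the dust cover on top of the coin box all the way open, take the key with the rectangular head out of the wooden stand (not the T-handled one) and push it fully home in the keyhole, past the sticky pins. Only then turn it a quarter turn clockwise, as seen from above, and keep it there: the switch springs back if let go, so the job finishes with the gripper still holding the key turned. Leave the T-handled key and the other things on the counter alone.

Things in the scene. Friction and masses are not known exactly. Their poses are not given: they have to be found in the camera images.
- coin_box: Fixed grey steel coin box, 130 (x) x 200 (y) x 85 mm high; origin at the centre of its underside, z up. The keyhole lies in its top, 35 mm from the centre towards its -y end. Two 6 mm high tracks run along y, 26.5 mm either side of the keyhole. Two sticky spring pins 10 and 16 mm down the keyway press on the blade's flats: passing them takes a push of 5 to 12 N; slight rocking helps.
- keyhole (a point): Centre of the keyway's mouth in the brass plug, flush with the box top (85 mm above the counter); turns with the plug, z up out of it. The slot runs straight down: 15.5 mm long along this y, 5.5 mm wide along this x, 30 mm deep, 3.5 mm chamfer round the mouth. At rest its axes are parallel to the coin box's. The key fits either way round (half turn).
- plug (a joint): Turn of the plug, rad: 0 at rest, grows clockwise seen from above, stop at 1.6. A spring pulls it back to 0 (0.03 N m at rest, 0.13 N m at a quarter turn). Blade and slot have about 0.15 rad of play, so turn the gripper on towards the stop, about 1.7 rad in all.
- cover_tab (a point): Centre of the upright grip tab of the steel dust cover, 102 mm above the counter. Tab: 26 mm along the box's x, 10 mm thick along its y, from 4 to 27 mm above the box top; shut, 17 mm from the keyhole towards the box's +y. The cover is a 46 x 46 x 3 mm plate, its top 5 mm above the box top, centred over the keyhole when shut. Axes parallel to the box's.
- cover (a joint): Travel of the dust cover, m: 0 shut over the keyhole, grows as it slides towards the box's +y, open at its stop at 0.055. It stays where it is left (about 1.5 N of friction).
- stand: Fixed wooden key stand, 60 (x) x 150 (y) x 32 mm high, origin at the centre of its underside. Two slots in its top, 40 mm either side of the centre along its y, each hold one key upright, blade down.
- key: Key to use: flat black head 10 (x) x 30 (y) x 36 mm tall; below it a steel collar 10 x 22 x 10 mm tall and a blade 4 (x) x 13 (y) x 25 mm long (last 4 mm 2.4 x 9). 40 g. Origin at the collar's underside on the blade axis, z up: head from z 10 to 46 mm, blade to -25. It stands with the collar on the stand (origin 32 mm up), width along the stand's y. Fully home: origin at the keyhole point.
- t_key: The other key, to be left alone in the stand: same blade and collar, but a round 8 mm stem with a 12 mm thick, 56 mm long crossbar along its y, its top 48 mm above the collar's underside, where its origin lies.
- detergent: Bystander: white bottle, 64 mm diameter, 150 mm tall, origin at its base.
- coin_cup: Bystander: white ceramic cup, 72 mm diameter, 70 mm tall, origin at its base.
- lint_brush: Bystander: brush with a wooden handle lying on the counter, along its x.
Mind the look-alikes: they are no part of the job. Several things have the shape of the coin_box; the one meant has the colours described above.

How it is judged:
By the outcome, as a careful person would: the job done as asked, in the order asked, and still so for the second after the job is handed in, while the arm keeps its last pose, push and grip.
It also fails if it takes over 54 s, if anything falls off the work surface, if the arm or the gripper's body presses on something with over 40 N, if the wrist force passes 120 N, or if a joint passes its speed limit or range.

ROBOT

A 6-joint arm with a two-finger parallel gripper is mounted at the origin on the work surface. World frame = base frame: x ahead of the robot, y to its left, z up, the work surface at z = 0. Lengths are in m, angles in degrees, forces in N, time in s.
With the tool pointing down it reaches from about 0.325 to 1 m from the base axis. Payload 5.1 kg.
Tool frame: the origin (TCP) lies midway between the tips of the shut fingers; the grasp point (between the pads) lies 19 mm behind it; z points along the fingers, x is the direction in which the jaws open and shut, and the axes are right-handed (so a half turn about z gives the same grasp; the last joint's range is limited). The gripper opens to 85 mm and grips with 20 to 120 N. Pads are 22 mm wide; open, the fingers measure 114 mm over their backs; the gripper's body (76 mm by 85 mm) begins 54 mm behind the grasp point. The pads swing forward as they close: fully open they stand 13 mm farther back than shut.
Start: joints at [64.996, 7.093, 94.555, -0, 78.352, -4.733], TCP at [0.225, 0.61, 0.231] pointing down, gripper open.
Joint ranges: [-149.61, 149.61], [-58.7, 133.49], [1.44, 155.28], [-77.14, 257.14], [18.33, 153.61], [-166.67, 166.67]. Speed limits (degrees/s): [147.25, 147.25, 180, 180, 180, 180].

INTERFACE

Orientations are given as a 3x3 rotation matrix whose columns are the frame's x, y, z axes.
In Python, from workcell import state, camera, camera_model, sign_off gives the robot as it stands.
- The arm moves only by the shell command python3 -m pendant 'ROWS' [OPENING] [FORCE]. ROWS is JSON, one flat list of numbers, 4 for each row, row after row: the shift along the tool's x, y, z in cm, then the turn about the tool's z in degrees. In form: [dx, dy, dz, spin, dx, dy, dz, spin, ...]. A call has exactly 8 rows; each row is the pose to reach, as a shift and turn from the pose measured when the call began, along the tool's axes at that moment; what a row does not reach only later rows make up. A row lasts 1/10 s, in which the tool goes at most 50 mm and 8.59 degrees, less where a joint would pass 70% of its speed; a pose out of reach is approached as far as the arm can. A call with a gripper value outside its range is refused whole. OPENING is the opening, from -1 (shut) to 1 (fully open), set as the call begins (- or left out, the last holds). The fingers move at their own pace and stop on an object; FORCE is the grip in N (left out, the last holds). Time passes only in rows, so rows that repeat a pose let the fingers close, or fill a call up. It gives the time, the measured TCP pose, the force and the opening at its end, in the units of the state.
- state(): the state, without advancing time (a new reading comes with each control period).
- camera(name): name is "side" or "top" or "wrist"; returns (picture, depth): 480x640x3 uint8, red, green, blue; 480x640 float32, m along the optical axis (not along the pixel's ray), 0 where there is no reading.
- camera_model(name): a dict with "fovy" (degrees; the focal length in pixels is half the picture's height over the tangent of half this angle, whatever the lens; pixels are square), "cx", "cy" (the principal point, pixels), "R" (3x3) and "t" (3): a world point X has camera coordinates R X + t. Camera axes: x right, y down, z forward; pixel columns grow to the right and rows downward; lengths in m; the calibration is good to about 2 mm. A picture is of the moment at which its call begins: read the wrist's pose just before it. camera_model takes no time and is no camera call; for the wrist camera it gives the pose at the moment of the call.
- sign_off(): hands the job in, once; it reports no verdict.
The state is a dict: "clock": time; "qpos": joint angles; "joint_velocities": joint speeds; "joint_torque": joint torques, N m; "ee_pos": TCP position; "tcp_rot": TCP orientation; "contact_force": force on the tool from outside, world axes, zero at the start; "ft_torque": the same for the moment, N m; "width": opening from 0.0 (shut) to 1.0 (fully open).
Only numpy, scipy, OpenCV 4.12 (cv2) and the standard library are available. Lean on these libraries where they do the work, as an engineer would, in place of code of your own. Each camera call takes 0.05 s, during which the arm holds its last target. There are 200 camera calls.

## Working session

There is one attempt and no reset: what is moved stays moved. The work goes in short steps, Python scripts to look and compute and a shell command to move; the robot and the scene stay as the last step left them, time stands still between calls to the robot, and variables do not carry over. Pictures are saved under pics/ and viewed, about 8 in all and at most 12, crops included, and the job is handed in when it is done.

```bash
mkdir -p pics; cat > h.py <<'E'
import numpy as np, cv2
from workcell import state, camera, camera_model, sign_off
def shot(name, fn):
    m=camera_model(name); p,d=camera(name); cv2.imwrite('pics/'+fn+'.png',p[:,:,::-1]); np.savez('pics/'+fn+'.npz',p=p,d=d,**{k:np.array(v) for k,v in m.items()})
    return p,d,m
def load(fn):
    z=np.load('pics/'+fn+'.npz'); return z['p'],z['d'],z
def ray(m,u,v):
    f=240/np.tan(np.radians(float(m['fovy']))/2); R=np.array(m['R']);t=np.array(m['t'])
    return -R.T@t, R.T@np.array([(u-m['cx'])/f,(v-m['cy'])/f,1])
def onz(m,u,v,z):
    o,r=ray(m,u,v); return o+r*(z-o[2])/r[2]
def cloud(m,d):
    f=240/np.tan(np.radians(float(m['fovy']))/2); R=np.array(m['R']);t=np.array(m['t'])
    v,u=np.mgrid[:480,:640]; C=np.stack([(u-m['cx'])/f*d,(v-m['cy'])/f*d,d],-1)
    return (C-t)@R
E
python3 - <<'E'
from h import *
for n in ('top','side','wrist'):
    p,d,m=shot(n,n+'0'); print(n,m)
print(state())
E
ls
```

```text
top {'fovy': 54.70464587499049, 'cx': 318.21210554666976, 'cy': 235.27700324985727, 'R': array([[ 2.49434813e-02, -9.99688368e-01,  9.95163038e-04],
       [-9.93661071e-01, -2.49022211e-02, -1.09624615e-01],
       [ 1.09615234e-01,  1.74556476e-03, -9.93972562e-01]]), 't': array([-0.05948146,  0.59624345,  1.33025137])}
side {'fovy': 56.605223644057304, 'cx': 320.06813729030495, 'cy': 229.60265756042116, 'R': array([[ 0.72872814, -0.68459791, -0.0167629 ],
       [-0.50260802, -0.51806038, -0.69209727],
       [ 0.46512415,  0.51277592, -0.72160958]]), 't': array([-0.45199094,  0.34041189,  1.02219341])}
wrist {'fovy': 58.29500777401647, 'cx': 320.29005802764425, 'cy': 236.4992826731579, 'R': array([[ 3.46972747e-01,  9.37875151e-01,  3.37615199e-04],
       [ 8.87502069e-01, -3.28453257e-01,  3.23200458e-01],
       [ 3.03232569e-01, -1.11842116e-01, -9.46330466e-01]]), 't': array([-0.64883638, -0.04010724,  0.38006077])}
{'clock': 0.15, 'qpos': array([ 6.49956113e+01,  7.12406480e+00,  9.46150187e+01,  1.62878742e-03,
        7.83523533e+01, -4.73247405e+00]), 'joint_velocities': array([-0.00714666, -0.11890242, -0.20244873,  0.1089593 ,  0.03435248,
        0.06271254]), 'joint_torque': array([ 6.75685419e-05, -4.24229515e+01, -3.66011238e+01, -1.63744216e-04,
        4.70425322e-03, -5.39647985e-06]), 'ee_pos': array([0.22502929, 0.6093061 , 0.23035623]), 'tcp_rot': array([[ 3.46480722e-01,  9.38056832e-01, -6.99788635e-04],
       [ 9.38055748e-01, -3.46481392e-01, -1.43453181e-03],
       [-1.58813610e-03, -1.59403135e-04, -9.99998726e-01]]), 'contact_force': array([ 0.57421649, -0.3303108 , -0.10774026]), 'ft_torque': array([ 0.04123805, -0.01426908,  0.02169394]), 'width': 1.0026826306713348}
h.py
pics
```

View pics/top0.png

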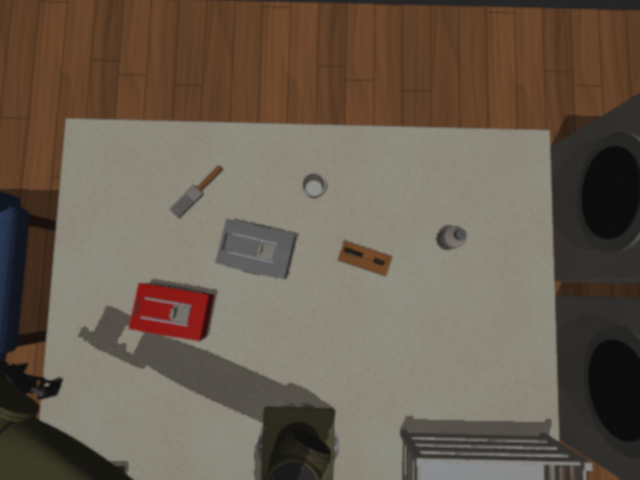

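View pics/side0.png

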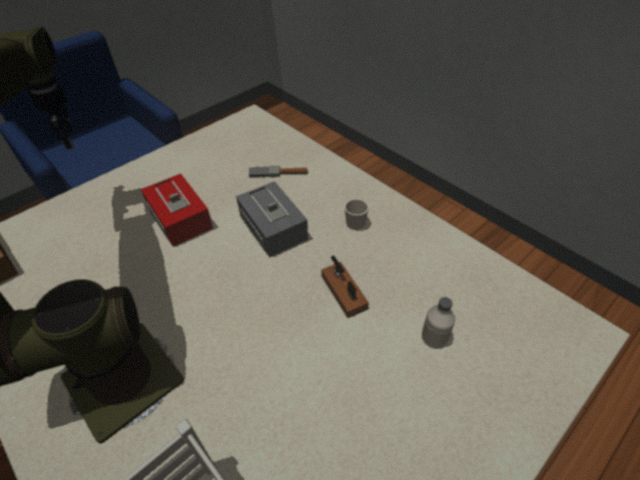

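Top view: grey box about (256,248) with tab at (263,250); stand about (365,258) holding two keys. The red box is a decoy. Next I measure with depth and masks.

```bash
python3 - <<'E'
from h import *
p,d,m=load('top0'); P=cloud(m,d)
p2,d2,m2=load('side0'); P2=cloud(m2,d2)
for nm,p,P,m,(u0,u1,v0,v1) in (('top',p,P,m,(210,302,212,284)),('side',p2,P2,m2,(230,315,175,260))):
    s=np.zeros((480,640),bool); s[v0:v1,u0:u1]=1
    k=s&(abs(P[...,2]-.085)<.006)
    r=cv2.minAreaRect((P[k][:,:2]*1000).astype(np.float32)); print(nm,'box',r,np.median(P[k][:,2]),k.sum())
    k=s&(P[...,2]>.098)&(P[...,2]<.13); print('tab',P[k].mean(0),k.sum(),P[k].max(0))
for nm,p,P,(u0,u1,v0,v1) in (('top',p,P,(330,400,232,282)),('side',p2,P2,(315,375,250,320))):
    s=np.zeros((480,640),bool); s[v0:v1,u0:u1]=1
    k=s&(abs(P[...,2]-.032)<.006); r=cv2.minAreaRect((P[k][:,:2]*1000).astype(np.float32)); print(nm,'stand',r,k.sum())
    k=s&(P[...,2]>.055); n,l,st,c=cv2.connectedComponentsWithStats(k.astype(np.uint8))
    for i in range(1,n):
        q=P[l==i]; print('key',c[i],len(q),q.mean(0),q[:,2].max(),cv2.minAreaRect((q[:,:2]*1000).astype(np.float32)))
c=[cv2.resize(cv2.imread('pics/top0.png')[230:286,325:405],None,fx=5,fy=5,interpolation=cv2.INTER_CUBIC),cv2.resize(cv2.imread('pics/side0.png')[250:320,310:380],None,fx=4,fy=4,interpolation=cv2.INTER_CUBIC)]
cv2.imwrite('pics/c1.png',np.hstack(c))
E
```

```text
top box ((550.6569213867188, 133.135009765625), (201.0751190185547, 130.03187561035156), 78.3755874633789) 0.08523269296103672 3022
tab [0.54733443 0.11700956 0.11020318] 39 [0.56052953 0.12403341 0.1162045 ]
side box ((552.1676025390625, 134.71484375), (206.25526428222656, 131.79190063476562), 78.27578735351562) 0.08403059066114271 2106
tab [0.54745019 0.11709041 0.10657941] 51 [0.55904034 0.12773564 0.11327092]
top stand ((563.9066772460938, -144.65325927734375), (70.54069519042969, 62.62568283081055), 46.48766326904297) 264
key [389. 232.] 1 [ 0.02502543 -0.65723431  0.96564601] 0.9656460129727301 ((25.025428771972656, -657.2343139648438), (0.0, 0.0), 0.0)
key [338. 243.] 1 [ 0.02502543 -0.65723431  0.96564601] 0.9656460129727301 ((25.025428771972656, -657.2343139648438), (0.0, 0.0), 0.0)
key [398. 246.] 1 [ 0.02502543 -0.65723431  0.96564601] 0.9656460129727301 ((25.025428771972656, -657.2343139648438), (0.0, 0.0), 0.0)
key [374. 248.] 1 [ 0.02502543 -0.65723431  0.96564601] 0.9656460129727301 ((25.025428771972656, -657.2343139648438), (0.0, 0.0), 0.0)
key [365. 253.] 1 [ 0.02502
[... 3922 characters left out ...]
648438), (0.0, 0.0), 0.0)
key [339. 310.] 1 [ 0.02502543 -0.65723431  0.96564601] 0.9656460129727301 ((25.025428771972656, -657.2343139648438), (0.0, 0.0), 0.0)
key [318. 315.] 1 [ 0.02502543 -0.65723431  0.96564601] 0.9656460129727301 ((25.025428771972656, -657.2343139648438), (0.0, 0.0), 0.0)
key [361. 315.] 1 [ 0.02502543 -0.65723431  0.96564601] 0.9656460129727301 ((25.025428771972656, -657.2343139648438), (0.0, 0.0), 0.0)
key [324. 316.] 1 [ 0.02502543 -0.65723431  0.96564601] 0.9656460129727301 ((25.025428771972656, -657.2343139648438), (0.0, 0.0), 0.0)
key [355. 317.] 1 [ 0.02502543 -0.65723431  0.96564601] 0.9656460129727301 ((25.025428771972656, -657.2343139648438), (0.0, 0.0), 0.0)
```

View pics/c1.png

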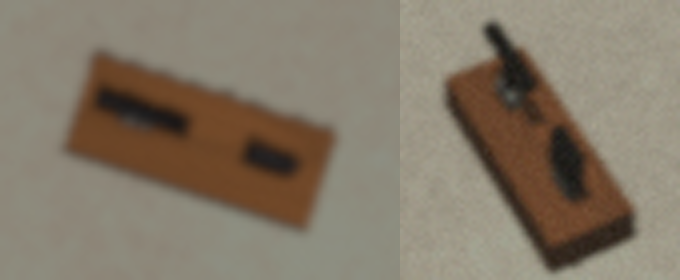

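```bash
cat > go.py <<'E'
import sys; from h import *
s=state(); R=s['tcp_rot']; x,y,z,a=map(float,sys.argv[1:5])
d=R.T@(np.array([x,y,z])-s['ee_pos'])*100
cur=np.degrees(np.arctan2(R[1,0],R[0,0])); sp=(cur-a+180)%360-180
print('rows',d.round(2),'spin',round(sp,2),'| clk',round(s['clock'],2),'pos',s['ee_pos'].round(4),'ang',round(cur,2),'q',s['qpos'].round(0),'F',s['contact_force'].round(1),'M',s['ft_torque'].round(2),'w',round(s['width'],3))
E
python3 -m pendant '[-35.1,47.3,3,-8.6,-35.1,47.3,3,-8.6,-35.1,47.3,3,-8.6,-35.1,47.3,3,-8.6,-35.1,47.3,3,-8.6,-35.1,47.3,3,-8.6,-35.1,47.3,3,-8.6,-35.1,47.3,3,-8.6]' 1 40; python3 go.py .5474 .1159 .19 78.3
```

```text
clock: 0.95
ee_pos: [0.444, 0.2732, 0.2104]
tcp_rot: [[0.202, 0.979, -0.001], [0.979, -0.202, -0.001], [-0.001, -0.0, -1.0]]
contact_force: [0.4, 0.1, 0.3]
width: 0.995
rows [-13.31  13.31   2.06] spin 0.04 | clk 0.95 pos [0.444  0.2732 0.2104] ang 78.34 q [ 26.  -9. 112.  -0.  77. -53.] F [0.4 0.1 0.3] M [ 0.03 -0.01 -0.03] w 0.995
```

```bash
python3 -m pendant '[-13.3,13.3,2,0,-13.3,13.3,2,0,-13.3,13.3,2,0,-13.3,13.3,2,0,-13.3,13.3,2,0,-13.3,13.3,2,0,-13.3,13.3,2,0,-13.3,13.3,2,0]' >/dev/null; python3 - <<'E'
from h import *
p,d,m=shot('wrist','w1'); P=cloud(m,d); print(-m['R'].T@m['t'])
k=(abs(P[...,2]-.085)<.004)&(d>0); r=cv2.minAreaRect((P[k][:,:2]*1000).astype(np.float32)); print(r)
k=(d>0)&(P[...,2]>.107)&(P[...,2]<.118)&(np.hypot(P[...,0]-.547,P[...,1]-.116)<.03); print('tab top',cv2.minAreaRect((P[k][:,:2]*1000).astype(np.float32)),np.median(P[k][:,2]),k.sum())
E
python3 go.py .5474 .1159 .092 78.3
```

```text
[0.46377006 0.13359979 0.33339148]
((551.857177734375, 134.79730224609375), (200.85362243652344, 131.0296173095703), 78.3395004272461)
tab top ((548.007568359375, 119.52495574951172), (9.557345390319824, 26.12738800048828), 78.32601928710938) 0.11198277957123548 818
rows [-0.1   0.08  9.88] spin 0.15 | clk 1.8 pos [0.5468 0.1172 0.1908] ang 78.45 q [  7.  -3. 109.  -0.  74. -72.] F [ 0.8 -0.2 -0.3] M [-0.03 -0.08  0.01] w 0.995
```

View pics/w1.png

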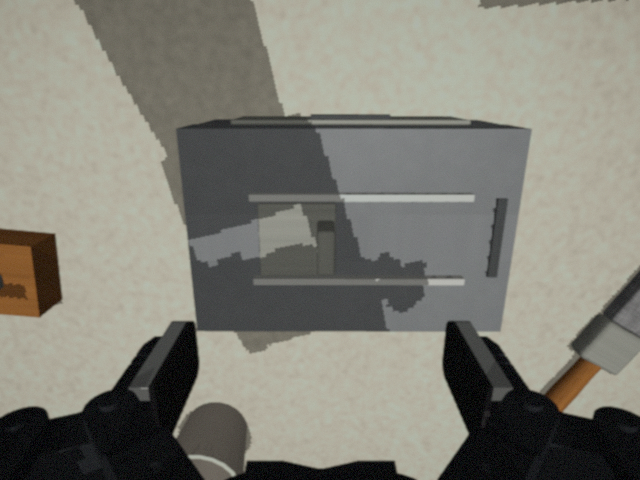

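Wrist view: the cover is shut, tab at about (326,248) px, tracks run to the right (+y), and nothing sits in the fingers' way. Going down to grip the tab.

```bash
python3 -m pendant '[0.1,0.1,4,0.15,0.1,0.1,7,0.15,0.1,0.1,9,0.15,0.1,0.1,9.8,0.15,0.1,0.1,9.8,0.15,0.1,0.1,9.8,0.15,0.1,0.1,9.8,0.15,0.1,0.1,9.8,0.15]' 
python3 -m pendant '[0,0,0,0,0,0,0,0,0,0,0,0,0,0,0,0,0,0,0,0,0,0,0,0,0,0,0,0,0,0,0,0]' -1 25; python3 go.py .5588 .1713 .092 78.3
```

```text
clock: 2.6
ee_pos: [0.549, 0.118, 0.0944]
tcp_rot: [[0.203, 0.979, 0.002], [0.979, -0.203, -0.001], [-0.0, 0.003, -1.0]]
contact_force: [0.5, 0.4, -0.4]
width: 1.004
clock: 3.4
ee_pos: [0.5489, 0.1181, 0.0944]
tcp_rot: [[0.203, 0.979, 0.002], [0.979, -0.203, -0.001], [-0.0, 0.002, -1.0]]
contact_force: [-1.2, -0.3, 0.9]
width: 0.107
rows [ 5.41 -0.11  0.24] spin 0.01 | clk 3.4 pos [0.5489 0.1181 0.0944] ang 78.31 q [  7.   3. 113.  -0.  64. -72.] F [-1.2 -0.3  0.9] M [0.06 0.11 0.02] w 0.107
```

```bash
python3 -m pendant '[1,0,0,0,2,0,0,0,3,0,0,0,4,0,0,0,4.8,0,0,0,5.2,0,0,0,5.6,0,0,0,5.8,0,0,0]'; python3 -m pendant '[0.1,0,0,0,0.2,0,0,0,0.2,0,0,0,0.2,0,0,0,0.2,0,0,0,0.2,0,0,0,0.2,0,0,0,0.2,0,0,0]';  python3 go.py .5588 .1713 .092 78.3
```

```text
clock: 4.2
ee_pos: [0.5599, 0.1714, 0.0942]
tcp_rot: [[0.201, 0.98, -0.001], [0.98, -0.201, -0.01], [-0.01, 0.001, -1.0]]
contact_force: [-5.8, -18.8, 5.9]
width: 0.11
clock: 5.0
ee_pos: [0.5599, 0.1712, 0.0942]
tcp_rot: [[0.201, 0.98, -0.003], [0.979, -0.201, -0.014], [-0.015, -0.0, -1.0]]
contact_force: [-3.8, -8.8, 5.0]
width: 0.107
rows [-0.01 -0.11  0.22] spin 0.11 | clk 5.0 pos [0.5599 0.1712 0.0942] ang 78.41 q [ 12.   6. 109.  -1.  65. -66.] F [-3.8 -8.8  5. ] M [-1.38  0.54 -0.02] w 0.107
```

```bash
python3 -m pendant '[-0.2,0,0,0,-0.2,0,0,0,-0.2,0,0,0,-0.2,0,0,0,-0.2,0,0,0,-0.2,0,0,0,-0.2,0,-0.5,0,-0.2,0,-1,0]' 1
python3 -m pendant '[0,0,-3,0,-2,0,-6,0,-4,0,-9,0,-6,0,-10,0,-7,0,-10,0,-7,0,-10,0,-7,0,-10,0,-7,0,-10,0]'; python3 - <<'E'
from h import *
p,d,m=shot('wrist','w2'); P=cloud(m,d)
k=(abs(P[...,2]-.085)<.004)&(d>0); r=cv2.minAreaRect((P[k][:,:2]*1000).astype(np.float32)); print(r)
k=(d>0)&(P[...,2]>.107)&(P[...,2]<.118)&(np.hypot(P[...,0]-.559,P[...,1]-.171)<.03); print('tab top',cv2.minAreaRect((P[k][:,:2]*1000).astype(np.float32)),k.sum())
yy=np.array([.203,.979]); c=np.array([.5448,.1005])
f=240/np.tan(np.radians(float(m['fovy']))/2); q=m['R']@np.array([.5448,.1005,.085])+m['t']; u=int(q[0]/q[2]*f+m['cx']); v=int(q[1]/q[2]*f+m['cy']); print('pred keyhole px',u,v)
im=p[max(v-60,0):v+60,max(u-80,0):u+80,::-1]; cv2.imwrite('pics/w2c.png',cv2.resize(im,None,fx=5,fy=5,interpolation=cv2.INTER_CUBIC)); print(max(u-80,0),max(v-60,0))
E
python3 go.py .5235 -.2195 .2 -17
```

```text
clock: 5.8
ee_pos: [0.5594, 0.1695, 0.1045]
tcp_rot: [[0.201, 0.98, -0.003], [0.98, -0.201, -0.014], [-0.015, -0.0, -1.0]]
contact_force: [-0.1, 0.4, 0.3]
width: 1.0
clock: 6.6
ee_pos: [0.5451, 0.1029, 0.204]
tcp_rot: [[0.2, 0.98, -0.006], [0.98, -0.2, -0.014], [-0.015, -0.003, -1.0]]
contact_force: [1.4, 0.2, -0.2]
width: 1.001
((551.8803100585938, 134.94805908203125), (200.84408569335938, 130.8779754638672), 78.37110900878906)
tab top ((558.5470581054688, 170.95645141601562), (10.396615982055664, 26.12030601501465), 78.09962463378906) 828
pred keyhole px 319 230
239 170
rows [-32.02   4.33   0.9 ] spin 95.45 | clk 6.65 pos [0.5452 0.1029 0.2042] ang 78.45 q [  6.  -4. 108.  -1.  76. -73.] F [-0.3  0.2 -0.3] M [-0.02  0.01  0.05] w 1.001
```

View pics/w2c.png

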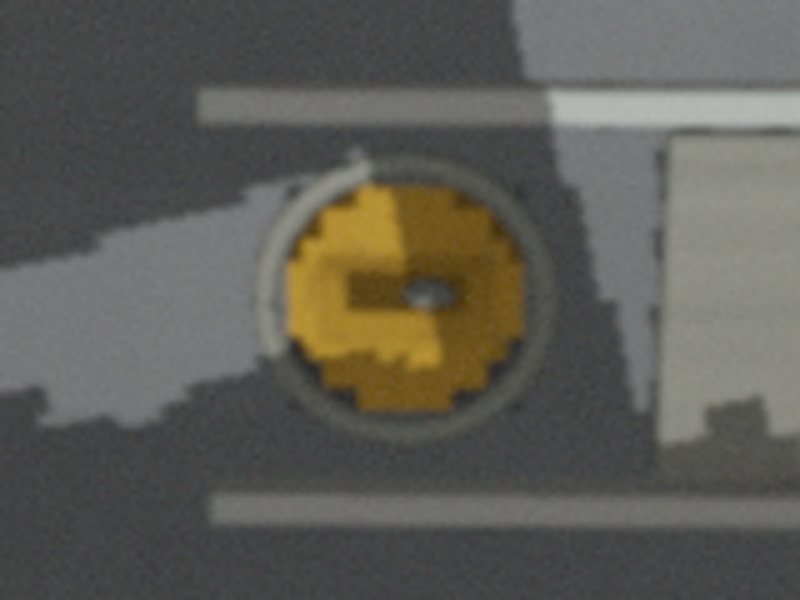

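Crop shows the cover fully clear of the brass plug; slot centre at wrist pixel (320,229.6), within 1 px of the prediction. Now to the key.

```bash
python3 -m pendant '[-32,4.3,0.5,95.4,-32,4.3,0.5,95.4,-32,4.3,0.5,95.4,-32,4.3,0.5,95.4,-32,4.3,0.5,95.4,-32,4.3,0.5,95.4,-32,4.3,0.5,95.4,-32,4.3,0.5,95.4]' >/dev/null;python3 go.py .5235 -.2195 .2 -17
```

```text
rows [ 0.1  -0.22  0.3 ] spin 26.09 | clk 7.45 pos [ 0.5228 -0.2218  0.2031] ang 9.09 q [-28.  -2. 107.  -1.  75. -37.] F [ 0.8 -0.1  0.2] M [0.05 0.02 0.  ] w 1.001
```

```bash
python3 -m pendant '[0.1,-0.2,0.3,26.1,0.1,-0.2,0.3,26.1,0.1,-0.2,0.3,26.1,0.1,-0.2,0.3,26.1,0.1,-0.2,0.3,26.1,0.1,-0.2,0.3,26.1,0.1,-0.2,0.3,26.1,0.1,-0.2,0.3,26.1]' >/dev/null;python3 - <<'E'
from h import *
p,d,m=shot('wrist','w3'); P=cloud(m,d)
k=(abs(P[...,2]-.032)<.004)&(d>0)&(np.hypot(P[...,0]-.536,P[...,1]+.182)<.09); print('stand',cv2.minAreaRect((P[k][:,:2]*1000).astype(np.float32)),k.sum())
k=(d>0)&(P[...,2]>.07)&(P[...,2]<.085)&(np.hypot(P[...,0]-.5235,P[...,1]+.2195)<.03); print('key top',cv2.minAreaRect((P[k][:,:2]*1000).astype(np.float32)),np.median(P[k][:,2]),k.sum())
k=(d>0)&(P[...,2]>.07)&(P[...,2]<.085)&(np.hypot(P[...,0]-.548,P[...,1]+.144)<.04); print('T top',cv2.minAreaRect((P[k][:,:2]*1000).astype(np.float32)),np.median(P[k][:,2]),k.sum())
E
python3 go.py .5235 -.2195 .2 -17; python3 -c "
from workcell import state; print(state()['tcp_rot'].round(4))"
```

```text
stand ((535.8208618164062, -181.19664001464844), (150.4512481689453, 60.187652587890625), 72.91716766357422) 15271
key top ((523.7523803710938, -217.84747314453125), (29.778833389282227, 9.160426139831543), 72.93683624267578) 0.07761462441510401 687
T top ((548.274658203125, -143.24240112304688), (55.927947998046875, 11.824076652526855), 72.77523803710938) 0.07896869492818534 2085
rows [-0.01 -0.02  0.01] spin 0.03 | clk 8.3 pos [ 0.5235 -0.2197  0.2001] ang -16.97 q [-28.  -2. 107.  -1.  75. -11.] F [ 0.4 -0.6  0.7] M [-0.05  0.01 -0.02] w 0.996
[[ 0.9565 -0.2918 -0.0061]
 [-0.2919 -0.9563 -0.0147]
 [-0.0016  0.0159 -0.9999]]
```

View pics/w3.png

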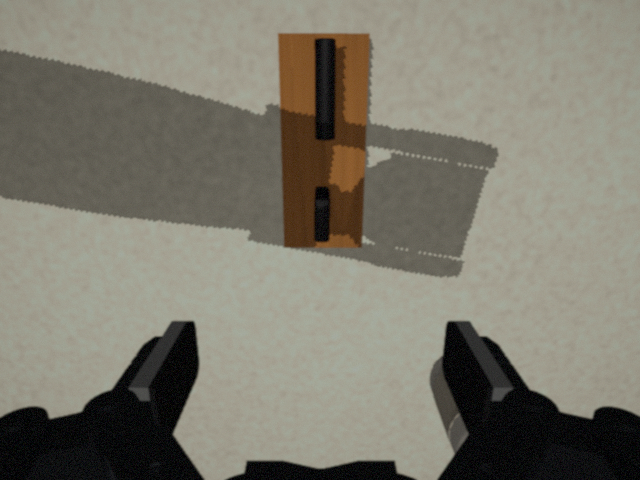

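```bash
python3 go.py .524 -.2192 .043 -17.1;  python3 -m pendant '[0.03,-0.3,5,0.1,0.03,-0.3,9,0.1,0.03,-0.3,12,0.1,0.03,-0.3,14,0.1,0.03,-0.3,15.2,0.1,0.03,-0.3,15.7,0.1,0.03,-0.3,15.7,0.1,0.03,-0.3,15.7,0.1]'; python3 go.py .524 -.2192 .043 -17.1
```

```text
rows [ 0.06 -0.31 15.7 ] spin 0.13 | clk 8.3 pos [ 0.5235 -0.2197  0.2001] ang -16.97 q [-28.  -2. 107.  -1.  75. -11.] F [ 0.4 -0.6  0.7] M [-0.05  0.01 -0.02] w 0.996
clock: 9.1
ee_pos: [0.5247, -0.2198, 0.0445]
tcp_rot: [[0.956, -0.293, -0.004], [-0.293, -0.956, -0.016], [0.001, 0.016, -1.0]]
contact_force: [-0.1, 0.5, -0.4]
width: 0.997
rows [-0.08 -0.04  0.14] spin 0.03 | clk 9.1 pos [ 0.5247 -0.2198  0.0445] ang -17.07 q [-28.   8. 113.  -1.  59. -10.] F [-0.1  0.5 -0.4] M [-0.   -0.02 -0.05] w 0.997
```

```bash
python3 -m pendant '[-0.08,-0.04,0,0,-0.08,-0.04,0,0,-0.08,-0.04,0,0,-0.08,-0.04,0,0,-0.08,-0.04,0,0,-0.08,-0.04,0,0,-0.08,-0.04,0,0,-0.08,-0.04,0,0]' -1 60;  python3 go.py .524 -.2192 .143 -17.1
```

```text
clock: 9.9
ee_pos: [0.5242, -0.2192, 0.0446]
tcp_rot: [[0.956, -0.293, -0.004], [-0.293, -0.956, -0.016], [0.001, 0.016, -1.0]]
contact_force: [0.0, 0.2, 1.9]
width: 0.11
rows [-0.01  0.17 -9.84] spin 0.04 | clk 9.9 pos [ 0.5242 -0.2192  0.0446] ang -17.06 q [-28.   8. 113.  -1.  59. -10.] F [0.  0.2 1.9] M [ 0.03  0.09 -0.03] w 0.11
```

```bash
python3 -m pendant '[0,0.02,-1,0,0,0.05,-3,0,0,0.1,-6,0,0,0.15,-9,0,0,0.2,-12,0,0,0.22,-13.5,0,0,0.22,-13.5,0,0,0.22,-13.5,0]';  python3 go.py .5448 .1009 .165 -11.65; python3 - <<'E'
from h import *
p,d,m=shot('wrist','w4')
p,d,m=shot('side','s4')
E
```

```text
clock: 10.7
ee_pos: [0.5236, -0.2189, 0.1787]
tcp_rot: [[0.956, -0.293, -0.005], [-0.293, -0.956, -0.015], [-0.0, 0.016, -1.0]]
contact_force: [-1.0, 0.3, -0.7]
width: 0.11
rows [ -7.35 -31.21   0.87] spin -5.41 | clk 10.7 pos [ 0.5236 -0.2189  0.1787] ang -17.06 q [-28.  -1. 108.  -1.  73. -10.] F [-1.   0.3 -0.7] M [-0.03  0.   -0.03] w 0.11
```

View pics/w4.png

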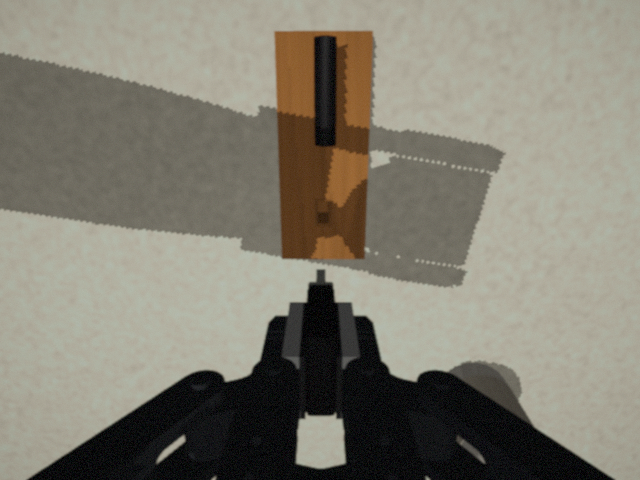

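Key held, blade at (320,276) px, its slot at (323,210) empty, T-key untouched. Moving over the keyhole.

```bash
python3 -m pendant '[-0.7,-3,0.9,-5.4,-1.8,-7.5,0.9,-5.4,-2.9,-12.2,0.9,-5.4,-4,-17,0.9,-5.4,-5.1,-21.8,0.9,-5.4,-6.2,-26.2,0.9,-5.4,-7.1,-30,0.9,-5.4,-7.35,-31.2,0.9,-5.4]' >/dev/null;  python3 -m pendant '[0,0,0,0,0,0,0,0,0,0,0,0,0,0,0,0,0,0,0,0,0,0,0,0,0,0,0,0,0,0,0,0]'>/dev/null; python3 go.py .5448 .101 .127 -11.65; python3 - <<'E'
from h import *
p,d,m=shot('wrist','w5'); cv2.imwrite('pics/w5c.png',cv2.resize(p[150:300,220:420,::-1],None,fx=4,fy=4,interpolation=cv2.INTER_CUBIC))
R=m['R'];f=240/np.tan(np.radians(float(m['fovy']))/2)
s=state(); tip=s['ee_pos']+np.array([0,0,-.0376])
for q in ([.5448,.101,.085],tip): c=R@np.array(q)+m['t']; print((c[:2]/c[2]*f+[m['cx'],m['cy']]).round(1))
E
```

```text
rows [0.28 0.21 3.46] spin 0.19 | clk 12.4 pos [0.5428 0.104  0.1615] ang -11.46 q [  6.  -2. 110.  -1.  72.  17.] F [-0.1  0.7  0.4] M [-0.03  0.05 -0.03] w 0.107
[328.5 253.2]
[323.9 279.4]
```

View pics/w5c.png

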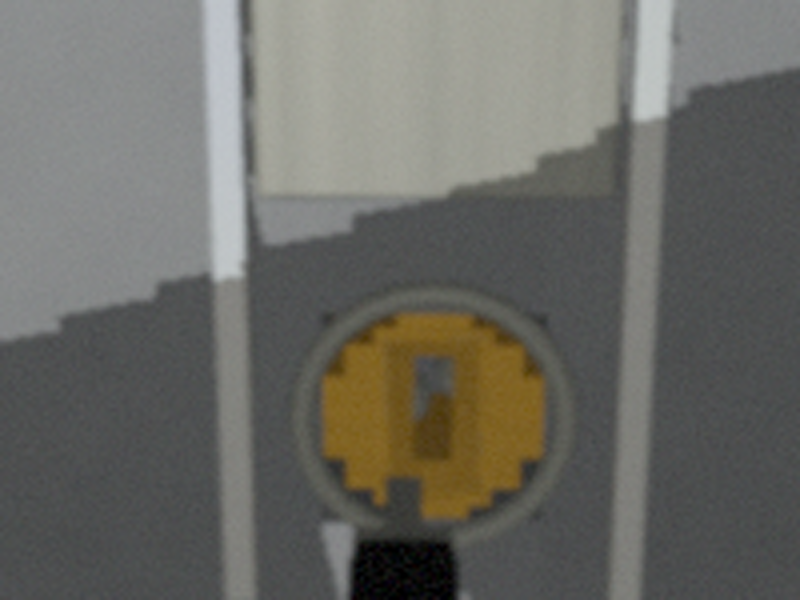

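```bash
python3 -m pendant '[0.36,0.25,1,0.2,0.36,0.25,2,0.2,0.36,0.25,2.8,0.2,0.36,0.25,3.3,0.2,0.36,0.25,3.3,0.2,0.36,0.25,3.3,0.2,0.36,0.25,3.3,0.2,0.36,0.25,3.3,0.2]' >/dev/null; python3 go.py .5448 .101 .127 -11.65; python3 - <<'E'
from h import *
p,d,m=shot('wrist','w6'); cv2.imwrite('pics/w6c.png',cv2.resize(p[200:320,240:400,::-1],None,fx=5,fy=5,interpolation=cv2.INTER_CUBIC))
R=m['R'];f=240/np.tan(np.radians(float(m['fovy']))/2)
s=state(); tip=s['ee_pos']+np.array([0,0,-.0376]); T=s['tcp_rot']
for q in ([.5448,.101,.085],tip,tip-T[:,1]*.0045,tip-T[:,1]*.0065+[0,0,.004]): c=R@np.array(q)+m['t']; print((c[:2]/c[2]*f+[m['cx'],m['cy']]).round(1))
E
```

```text
rows [-0.11 -0.03  0.21] spin -0.01 | clk 13.25 pos [0.5458 0.1005 0.1291] ang -11.66 q [  5.   1. 112.  -1.  68.  17.] F [-0.1 -0.1 -0.4] M [ 0.02  0.03 -0.03] w 0.109
[321.5 273.2]
[323.7 279.5]
[323.7 270.5]
[323.8 270. ]
```

View pics/w6c.png

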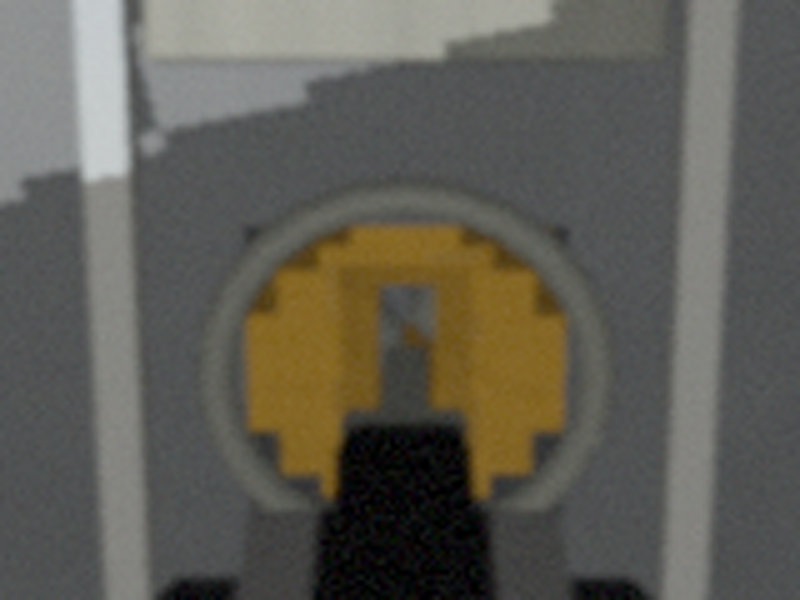

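Blade and slot both at column about 321, aligned. Inserting step by step.

```bash
python3 -m pendant '[0,0,0.3,0,0,0,0.6,0,0,-0.01,0.8,0,0,-0.02,1,0,0,-0.02,1.2,0,0,-0.03,1.4,0,0,-0.03,1.5,0,0,-0.03,1.5,0]'|egrep 'pos|force';  python3 go.py .5458 .1005 .0976 -11.65
```

```text
ee_pos: [0.5455, 0.1006, 0.1138]
contact_force: [0.9, 0.0, -0.7]
rows [ 0.04 -0.02  1.62] spin -0.0 | clk 14.1 pos [0.5455 0.1006 0.1138] ang -11.65 q [  5.   1. 112.  -1.  67.  17.] F [ 0.9  0.  -0.7] M [-0.02  0.05 -0.02] w 0.111
```

```bash
python3 -m pendant '[0,0,0.2,0,0,0,0.4,0,0,0,0.6,0,0,-0.01,0.8,0,0,-0.02,1,0,0,-0.02,1.2,0,0,-0.02,1.3,0,0,-0.02,1.3,0]'|egrep 'pos|force';  python3 go.py .5458 .1005 .0976 -11.65
```

```text
ee_pos: [0.5467, 0.1007, 0.103]
contact_force: [-2.0, -1.0, 9.2]
rows [-0.08  0.03  0.54] spin 0.01 | clk 14.9 pos [0.5467 0.1007 0.103 ] ang -11.64 q [  5.   2. 113.  -1.  66.  17.] F [-2.  -1.   9.2] M [-0.08  0.58  0.04] w 0.108
```

```bash
python3 -m pendant '[0,0,0.3,1.5,0,0,0.5,-1.5,-0.02,0,0.6,1.5,-0.04,0,0.7,-1.5,-0.05,0,0.8,1.5,-0.05,0,0.9,-1.5,-0.05,0,0.9,0,-0.05,0,0.9,0]'|egrep 'pos|force';  python3 go.py .5458 .1005 .0976 -11.65
```

```text
ee_pos: [0.5468, 0.1007, 0.0974]
contact_force: [-7.7, -1.2, 16.9]
rows [-0.09  0.04 -0.02] spin 0.0 | clk 15.7 pos [0.5468 0.1007 0.0974] ang -11.65 q [  5.   3. 113.  -1.  65.  17.] F [-7.7 -1.2 16.9] M [-0.18  1.62 -0.  ] w 0.102
```

```bash
python3 -m pendant '[-0.1,0,0.3,1,-0.1,0,0.5,-1,-0.1,0,0.7,1,-0.1,0,0.8,-1,-0.1,0,0.8,0,-0.1,0,0.8,0,-0.1,0,0.8,0,-0.1,0,0.8,0]' - 90|egrep 'pos|force';  python3 go.py .5458 .1005 .0976 -11.65; python3 - <<'E'
from h import *
p,d,m=shot('side','s7'); f=240/np.tan(np.radians(float(m['fovy']))/2)
c=m['R']@np.array([.5448,.101,.1])+m['t']; u,v=(c[:2]/c[2]*f+[m['cx'],m['cy']]).astype(int); print(u,v)
a=cv2.resize(p[v-50:v+40,u-60:u+60,::-1],None,fx=6,fy=6,interpolation=cv2.INTER_CUBIC); cv2.imwrite('pics/s7c.png',a)
E
```

```text
ee_pos: [0.547, 0.1007, 0.0973]
contact_force: [-18.7, -2.4, 37.5]
rows [-0.11  0.05 -0.03] spin 0.03 | clk 16.5 pos [0.547  0.1007 0.0973] ang -11.62 q [  5.   3. 113.  -1.  65.  17.] F [-18.7  -2.4  37.5] M [-0.54  3.62 -0.08] w 0.1
275 210
```

View pics/s7c.png

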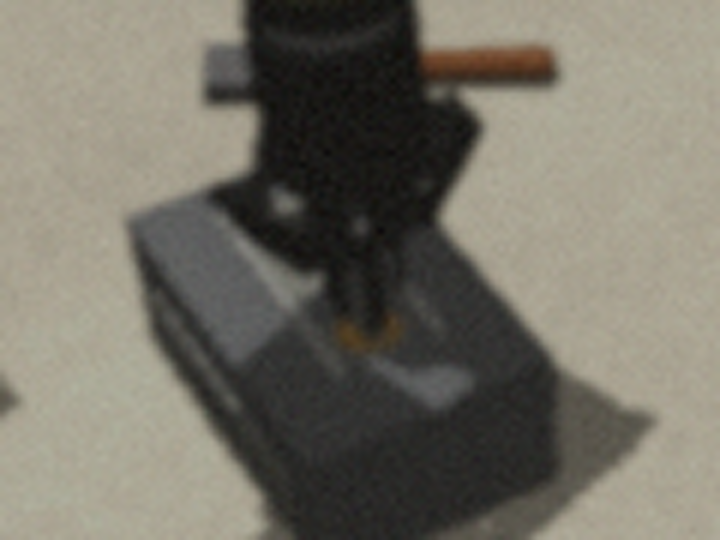

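```bash
python3 -m pendant '[-0.12,0,0.2,0,-0.12,0,0.2,0,-0.12,0,0.2,0,-0.12,0,0.2,0,-0.12,0,0.2,0,-0.12,0,0.2,0,-0.12,0,0.2,0,-0.12,0,0.2,0]'|egrep 'pos|force|rot';  python3 go.py .5458 .1005 .0973 -11.65
```

```text
ee_pos: [0.5466, 0.1007, 0.0975]
tcp_rot: [[0.98, -0.201, -0.005], [-0.201, -0.979, -0.016], [-0.002, 0.016, -1.0]]
contact_force: [-6.5, -1.3, 13.5]
rows [-0.08  0.04  0.03] spin 0.04 | clk 17.35 pos [0.5466 0.1007 0.0975] ang -11.61 q [  5.   3. 113.  -1.  65.  17.] F [-6.5 -1.3 13.5] M [-0.26  1.06  0.02] w 0.103
```

Home: 37 N of push gave no further travel, at the expected height. Now turn clockwise in steps.

```bash
python3 -m pendant '[-0.08,0,0.1,4,-0.08,0,0.1,8,-0.08,0,0.1,12,-0.08,0,0.1,16,-0.08,0,0.1,20,-0.08,0,0.1,24,-0.08,0,0.1,28,-0.08,0,0.1,32]'|egrep 'force|width';  python3 go.py .5458 .1005 .0973 -109
```

```text
contact_force: [-3.4, -3.6, 7.9]
width: 0.102
rows [-0.05  0.04  0.03] spin 65.25 | clk 18.15 pos [0.5464 0.1004 0.0976] ang -43.75 q [  5.   3. 113.  -1.  65.  50.] F [-3.4 -3.6  7.9] M [-0.36  0.64  0.06] w 0.102
```

```bash
python3 -m pendant '[-0.05,0.03,0.1,4,-0.05,0.03,0.1,8,-0.05,0.03,0.1,12,-0.05,0.03,0.1,16,-0.05,0.03,0.1,20,-0.05,0.03,0.1,24,-0.05,0.03,0.1,28,-0.05,0.03,0.1,32]'|egrep 'force|width';  python3 go.py .546 .1005 .0973 -109
```

```text
contact_force: [-4.2, -0.8, 7.2]
width: 0.103
rows [-0.02  0.01  0.03] spin 33.11 | clk 18.95 pos [0.5462 0.1003 0.0976] ang -75.89 q [  5.   2. 113.  -1.  65.  82.] F [-4.2 -0.8  7.2] M [-0.16  0.82  0.11] w 0.103
```

```bash
python3 -m pendant '[-0.02,0,0.1,4,-0.02,0,0.1,8,-0.02,0,0.1,12,-0.02,0,0.1,16,-0.02,0,0.1,20,-0.02,0,0.1,24,-0.02,0,0.1,28,-0.02,0,0.1,32]'|egrep 'force|width';  python3 go.py .546 .1005 .0973 -109
```

```text
contact_force: [-5.6, 0.0, 9.2]
width: 0.1
rows [ 0.01 -0.    0.03] spin 0.96 | clk 19.75 pos [0.546  0.1006 0.0976] ang -108.04 q [  5.   3. 113.  -1.  65. 114.] F [-5.6  0.   9.2] M [0.18 1.11 0.11] w 0.1
```

```bash
python3 -m pendant '[0,0,0.1,1,0,0,0.1,2,0,0,0.1,3,0,0,0.1,4,0,0,0.1,4,0,0,0.1,4,0,0,0.1,4,0,0,0.1,4]'|egrep 'force|width';  python3 go.py .546 .1005 .0973 -109;python3 - <<'E'
from h import *
p,d,m=shot('wrist','w9'); cv2.imwrite('pics/w9c.png',cv2.resize(p[180:340,220:420,::-1],None,fx=4,fy=4,interpolation=cv2.INTER_CUBIC))
E
```

```text
contact_force: [-5.0, 0.1, 9.7]
width: 0.103
rows [ 0.04 -0.01  0.03] spin -3.02 | clk 20.55 pos [0.546  0.1009 0.0976] ang -112.02 q [  5.   3. 113.  -1.  65. 118.] F [-5.   0.1  9.7] M [0.15 1.   0.15] w 0.103
```

View pics/w9c.png

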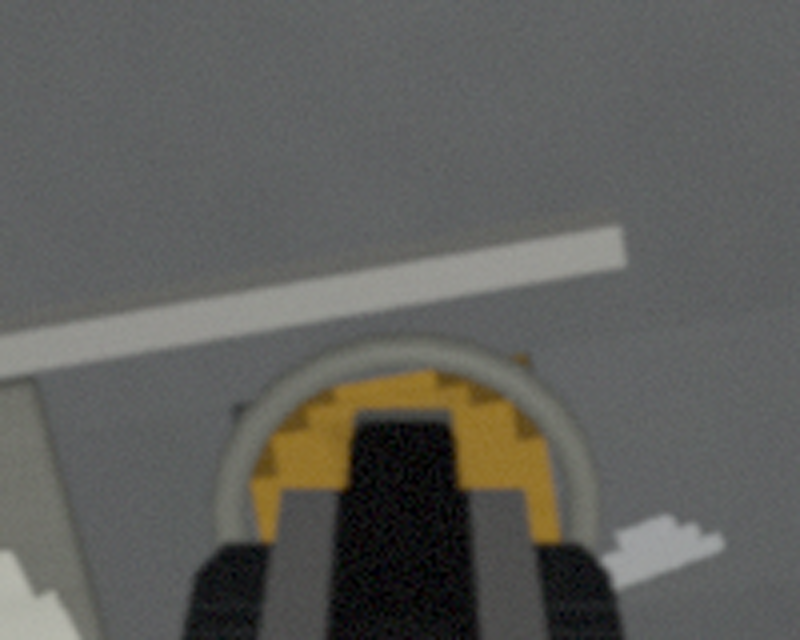

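```bash
python3 -m pendant '[0,0,0.1,1,0,0,0.1,2,0,0,0.1,3,0,0,0.1,3,0,0,0.1,3,0,0,0.1,3,0,0,0.1,3,0,0,0.1,3]' - 110|egrep 'force|width';  for i in 1 2 3; do python3 go.py .546 .1005 .0973 -109; done; python3 - <<'E'
from h import *
p,d,m=shot('wrist','w10'); b=p[300:330,270:370].astype(int)
print(-0)
E
python3 go.py .546 .1005 .0973 -109
```

```text
contact_force: [-6.0, -0.3, 9.5]
width: 0.103
rows [ 0.05 -0.01  0.04] spin -5.96 | clk 21.4 pos [0.5461 0.101  0.0977] ang -114.96 q [  5.   3. 113.  -1.  65. 121.] F [-6.  -0.3  9.5] M [0.01 1.03 0.3 ] w 0.103
rows [ 0.05 -0.01  0.04] spin -5.96 | clk 21.4 pos [0.5461 0.101  0.0977] ang -114.96 q [  5.   3. 113.  -1.  65. 121.] F [-6.  -0.3  9.5] M [0.01 1.03 0.3 ] w 0.103
rows [ 0.05 -0.01  0.04] spin -5.96 | clk 21.4 pos [0.5461 0.101  0.0977] ang -114.96 q [  5.   3. 113.  -1.  65. 121.] F [-6.  -0.3  9.5] M [0.01 1.03 0.3 ] w 0.103
0
rows [ 0.05 -0.02  0.03] spin -5.96 | clk 21.45 pos [0.5461 0.101  0.0976] ang -114.96 q [  5.   3. 113.  -1.  65. 121.] F [-6.2 -0.2  8.8] M [0.09 1.02 0.36] w 0.095
```

Torque rose from 0.15 to about 0.33 N m over the last 3°, so the plug is on its stop. The key is still at home height and the grip is firm. Handing in.

```bash
python3 -c "
from workcell import sign_off; print(sign_off())"
```

```text
the job is handed in; nothing more can be done
None
```

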